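# Set out the row of preserves on the display rack

## Task

Move the four preserves from the grey stock rack to the dark wooden display rack in reverse order, one to a bay: the piece at the left end of the stock rack goes to the right end of the display rack, the next one beside it, and so on (left and right as the robot sees them), so that customers across the table read the row as the seller reads it now. Keep every piece upright, set it down on the bay floor rather than dropping it, and leave them all standing freely.

Things in the scene. Friction and masses are not known exactly. Their poses are not given: they have to be found in the camera images.
- stock_rack: Low grey plastic rack with pale bay floors, in the left or right half; holds the preserves at the start. Fixed. 318 (y) x 84 mm (x). Origin: underside centre, on the table; x away from robot, y along the row to robot's left, turned up to 13 degrees. Four bays at y = +117, +39, -39, -117 mm (left to right), 72 x 72 mm inside, rims and dividers 6 mm thick, 8 mm high above the bay floors, which lie 12 mm above the origin.
- display_rack: Dark wooden rack in the other half, empty at the start. Fixed. 318 (y) x 84 mm (x). Origin: underside centre, on the table; x away from robot, y along the row to robot's left, turned up to 13 degrees. Four bays at y = +117, +39, -39, -117 mm (left to right), 72 x 72 mm inside, rims and dividers 6 mm thick, 8 mm high above the bay floors, which lie 30 mm above the origin.
- squat_tin: Low round food tin, brass-coloured with dark label, 56 mm in diameter, 52 mm high, about 0.2 kg. Loose, closed, upright in a stock rack bay at the start, axes parallel to the rack's. Origin: centre of its underside, z up.
- tall_tin: Tall round food tin, brass-coloured with dark label, 50 mm in diameter, 92 mm high, about 0.3 kg. Loose, closed, upright in a stock rack bay at the start, axes parallel to the rack's. Origin: centre of its underside, z up.
- glass_jar: Amber glass jar with white lid, 54 mm in diameter (lid 50 mm, the top 16 mm), 78 mm high, about 0.28 kg. Loose, closed, upright in a stock rack bay at the start, axes parallel to the rack's. Origin: centre of its underside, z up.
- square_caddy: Square dark metal caddy, 48 x 48 mm, 66 mm high (the top 4 mm is a round brass lid 36 mm across), about 0.2 kg; its x and y axes are square to its sides. Loose, closed, upright in a stock rack bay at the start, axes parallel to the rack's. Origin: centre of its underside, z up.
- card_squat: White price card in front of the squat tin at the start; all four cards look alike. 36 x 16 mm, sloping, fixed at the robot-side edge of the stock rack, 49 mm in the rack's -x from the centre of that piece; stays there, so it marks where the piece came from. Not handled, lower than the rims. Origin: its centre.
- card_tall: White price card in front of the tall tin at the start; all four cards look alike. 36 x 16 mm, sloping, fixed at the robot-side edge of the stock rack, 49 mm in the rack's -x from the centre of that piece; stays there, so it marks where the piece came from. Not handled, lower than the rims. Origin: its centre.
- card_glass: White price card in front of the glass jar at the start; all four cards look alike. 36 x 16 mm, sloping, fixed at the robot-side edge of the stock rack, 49 mm in the rack's -x from the centre of that piece; stays there, so it marks where the piece came from. Not handled, lower than the rims. Origin: its centre.
- card_square: White price card in front of the square caddy at the start; all four cards look alike. 36 x 16 mm, sloping, fixed at the robot-side edge of the stock rack, 49 mm in the rack's -x from the centre of that piece; stays there, so it marks where the piece came from. Not handled, lower than the rims. Origin: its centre.

How it is judged (in metres and radians):
At the end, for the whole second after the job is handed in: All four stand upright (within 0.1 rad), released and at rest on the floor of the display bay that mirrors the stock bay each came from (from the left: first to fourth, second to third, third to second, fourth to first), within 16 mm of the bay's centre along and across the row (((y of card_squat in the frame of stock_rack between 0.092 and 0.142 m and y of squat_tin in the frame of display_rack between -0.133 and -0.101 m) or (y of card_squat in the frame of stock_rack between 0.014 and 0.064 m and y of squat_tin in the frame of display_rack between -0.055 and -0.023 m) or (y of card_squat in the frame of stock_rack between -0.064 and -0.014 m and y of squat_tin in the frame of display_rack between 0.023 and 0.055 m) or (y of card_squat in the frame of stock_rack between -0.142 and -0.092 m and y of squat_tin in the frame of display_rack between 0.101 and 0.133 m)) and x of squat_tin in the frame of display_rack between -0.016 and 0.016 m and z of squat_tin in the frame of display_rack between 0.025 and 0.035 m and angle between each of squat_tin, tall_tin, glass_jar, square_caddy's own z axis and vertical below 0.1 rad and linear speed of each of squat_tin, tall_tin, glass_jar, square_caddy below 0.02 m/s and angular speed of each of squat_tin, tall_tin, glass_jar, square_caddy below 0.2 rad/s and ((y of card_tall in the frame of stock_rack between 0.092 and 0.142 m and y of tall_tin in the frame of display_rack between -0.133 and -0.101 m) or (y of card_tall in the frame of stock_rack between 0.014 and 0.064 m and y of tall_tin in the frame of display_rack between -0.055 and -0.023 m) or (y of card_tall in the frame of stock_rack between -0.064 and -0.014 m and y of tall_tin in the frame of display_rack between 0.023 and 0.055 m) or (y of card_tall in the frame of stock_rack between -0.142 and -0.092 m and y of tall_tin in the frame of display_rack between 0.101 and 0.133 m)) and x of tall_tin in the frame of display_rack between -0.016 and 0.016 m and z of tall_tin in the frame of display_rack between 0.025 and 0.035 m and ((y of card_glass in the frame of stock_rack between 0.092 and 0.142 m and y of glass_jar in the frame of display_rack between -0.133 and -0.101 m) or (y of card_glass in the frame of stock_rack between 0.014 and 0.064 m and y of glass_jar in the frame of display_rack between -0.055 and -0.023 m) or (y of card_glass in the frame of stock_rack between -0.064 and -0.014 m and y of glass_jar in the frame of display_rack between 0.023 and 0.055 m) or (y of card_glass in the frame of stock_rack between -0.142 and -0.092 m and y of glass_jar in the frame of display_rack between 0.101 and 0.133 m)) and x of glass_jar in the frame of display_rack between -0.016 and 0.016 m and z of glass_jar in the frame of display_rack between 0.025 and 0.035 m and ((y of card_square in the frame of stock_rack between 0.092 and 0.142 m and y of square_caddy in the frame of display_rack between -0.133 and -0.101 m) or (y of card_square in the frame of stock_rack between 0.014 and 0.064 m and y of square_caddy in the frame of display_rack between -0.055 and -0.023 m) or (y of card_square in the frame of stock_rack between -0.064 and -0.014 m and y of square_caddy in the frame of display_rack between 0.023 and 0.055 m) or (y of card_square in the frame of stock_rack between -0.142 and -0.092 m and y of square_caddy in the frame of display_rack between 0.101 and 0.133 m)) and x of square_caddy in the frame of display_rack between -0.016 and 0.016 m and z of square_caddy in the frame of display_rack between 0.025 and 0.035 m); the robot touches nothing.
It fails at once if one of the preserves is knocked over or tipped by more than about 40 degrees (angle between any of squat_tin, tall_tin, glass_jar, square_caddy's own z axis and vertical above 0.7 rad).
It fails at once if one of the preserves is dropped (falls free by more than about 3 cm) ((linear speed of squat_tin above 0.8 m/s and contact force between squat_tin and anything else below 0.02 N) or (linear speed of tall_tin above 0.8 m/s and contact force between tall_tin and anything else below 0.02 N) or (linear speed of glass_jar above 0.8 m/s and contact force between glass_jar and anything else below 0.02 N) or (linear speed of square_caddy above 0.8 m/s and contact force between square_caddy and anything else below 0.02 N)).
It also fails if it takes over 106 s, if anything falls off the work surface, if the arm or the gripper's body presses on something with over 40 N, if the wrist force passes 120 N, or if a joint passes its speed limit or range.

## Robot

A 6-joint arm with a two-finger parallel gripper is mounted at the origin on the work surface. World frame = base frame: x ahead of the robot, y to its left, z up, the work surface at z = 0. Lengths are in mm, angles in rad, forces in N, time in s.
With the tool pointing down it reaches from about 275 to 1000 mm from the base axis. Payload 8.4 kg.
Tool frame: the origin (TCP) lies at the very end of the fingers, on their centre line; the grasp point (between the pads) lies 19 mm behind it; z points along the fingers, x is the direction in which the jaws open and shut, and the axes are right-handed (so a half turn about z gives the same grasp; the last joint's range is limited). The gripper opens to 85 mm and grips with 20 to 120 N. Pads are 22 mm wide; open, the fingers measure 114 mm over their backs; the gripper's body (76 mm by 85 mm) begins 54 mm behind the grasp point. The pads swing forward as they close: fully open they stand 13 mm farther back than shut.
Start: joints at [1.118, 0.353, 1.633, -0, 1.155, -0.002], TCP at [272.303, 562.565, 231.281] pointing down, gripper open.
Joint ranges: [-2.63, 2.63], [-0.92, 2.1], [0.06, 2.66], [-1.3, 4.44], [0, 2.69], [-3.02, 3.02]. Speed limits (rad/s): [2.22, 2.22, 2.79, 3.14, 3.14, 3.14].

## Interface

Orientations are given as [roll, pitch, yaw] about the fixed x, y, z axes, in that order (R = Rz(yaw) Ry(pitch) Rx(roll)).
In Python, from rig import sense, grab_frame, calibration, sign_off gives the robot as it stands.
- The arm moves only by the tool servo_tool, never from a script. Its argument "series" is one flat list of numbers, 4 for each row, row after row: the shift along the world's x, y, z in m, then the turn about the world's z in degrees. In form: [x, y, z, yaw, x, y, z, yaw, ...]. A call has 1 to 8 rows; each row shifts and turns the commanded pose from where the row before left it; what a row does not reach is not made up. A row lasts 1/12 s, in which the tool goes at most 41.7 mm and 7.16 degrees, less where a joint would pass 70% of its speed; a pose out of reach is approached as far as the arm can. A call is refused whole if a number of a shift passes 0.0417 or a number of a turn 7.16, either way. A call with a gripper value outside its range is refused whole. "gripper" is the finger opening in m, from 0 to 0.0854, set as the call begins (left out, the last holds). The fingers move at their own pace and stop on an object; "newtons" is the grip in N (left out, the last holds). Time passes only in rows, so rows that do not move let the fingers close. It gives the time, the measured TCP pose, the force and the opening at its end, in the units of the state.
- sense(): the state, without advancing time (a new reading comes with each control period).
- grab_frame(name): name is "scene" or "side" or "wrist"; returns the picture (420x560x3 uint8, blue, green, red); there is no depth.
- calibration(name): a dict with "fx", "fy", "cx", "cy" (pixels), "rvec" (rotation vector, rad) and "tvec" (3), from world to camera coordinates, as OpenCV has them. Camera axes: x right, y down, z forward; pixel columns grow to the right and rows downward; lengths in mm; the calibration is good to about 2 mm. The wrist camera is an equidistant fisheye: a pixel r from the principal point sees the ray r / f radians off the axis. A picture is of the moment at which its call begins: read the wrist's pose just before it. calibration takes no time and is no camera call; for the wrist camera it gives the pose at the moment of the call.
- sign_off(): hands the job in, once; it reports no verdict.
The state is a dict: "clock": time; "qpos": joint angles; "qvel": joint speeds; "joint_efforts": joint torques, N m; "eef_pos": TCP position; "tcp_rot": TCP orientation; "contact_force": force on the tool from outside, world axes, zero at the start; "wrist_torque": the same for the moment, N m; "opening": opening from 0.0 (shut) to 1.0 (fully open).
Only numpy, scipy, OpenCV 4.12 (cv2) and the standard library are available. Lean on these libraries where they do the work, as an engineer would, in place of code of your own. Each camera call takes 0.05 s, during which the arm holds its last target. There are 200 camera calls.

## Working session

There is one attempt and no reset: what is moved stays moved. The work goes in short steps, Python scripts to look and compute and a tool call to move; the robot and the scene stay as the last step left them, time stands still between calls to the robot, and variables do not carry over. Pictures are saved under pics/ and viewed, about 12 in all and at most 16, crops included, and the job is handed in when it is done.

Besides the shell and the picture viewer there is one more tool, called as name(argument=value, ...) on one line, values as JSON. servo_tool: Moves the arm, as the interface text tells. Its arguments: {"type":"object","properties":{"series":{"type":"array"},"gripper":{"type":"number"},"newtons":{"type":"number"}},"required":["series"]}

```bash
mkdir -p pics; python3 - <<'E'
from rig import *
import cv2
print(sense())
for n in("scene","side","wrist"):
    c=calibration(n);print(n,c)
    cv2.imwrite(f"pics/{n}0.png",grab_frame(n))
E
```

```text
{'clock': 0.0, 'qpos': array([ 1.11758441e+00,  3.53637540e-01,  1.63411416e+00, -1.20476649e-05,
        1.15519815e+00, -2.41732555e-03]), 'qvel': array([-0.0003845 , -0.00094801,  0.00130591, -0.00024789,  0.00022615,
        0.00034418]), 'joint_efforts': array([-1.78270202e-03, -6.05251551e+01, -3.42074847e+01, -8.98556254e-05,
        9.31883493e-03,  4.70479335e-06]), 'eef_pos': array([272.11097684, 562.14064488, 230.57684895]), 'tcp_rot': array([3.14158492e+00, 1.35722273e-03, 1.12000661e+00]), 'contact_force': array([ 0.50694062, -0.83440757, -0.47534413]), 'wrist_torque': array([-0.01110129, -0.02344409,  0.099498  ]), 'opening': 1.000394799267221}
scene {'fx': 492.51068340299685, 'fy': 492.51068340299685, 'cx': 281.18135454710466, 'cy': 211.50911922753056, 'rvec': array([ 2.20561746,  0.61503589, -0.26258837]), 'tvec': array([-415.41875402, -130.40433761, 1286.57703902])}
side {'fx': 386.6187579153117, 'fy': 386.6187579153117, 'cx': 281.45148688664756, 'cy': 206.25066732565247, 'rvec': array([ 0.31946299, -2.88716794,  1.04535198]), 'tvec': array([493.24977947, 130.90740051, 857.79501762])}
wrist {'fx': 325.19226210127806, 'fy': 325.19226210127806, 'cx': 280.48730149734695, 'cy': 208.8032296650428, 'rvec': array([-2.45223631, -1.53661353, -0.21632426]), 'tvec': array([-622.88934989,  -36.89951412,  380.001901  ])}
```

View pics/scene0.png

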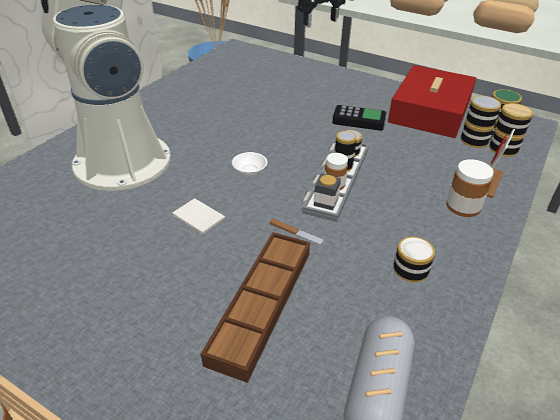

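View pics/side0.png

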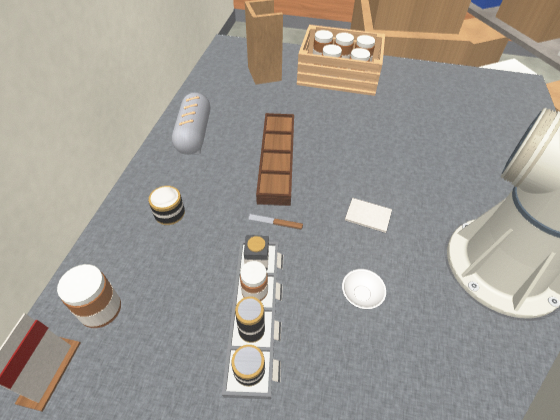

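```bash
cat > h.py <<'E'
import cv2, numpy as np
from rig import *
def proj(n,P,c=None):
    c=c or calibration(n)
    K=np.array([[c['fx'],0,c['cx']],[0,c['fy'],c['cy']],[0,0,1]])
    if n=='wrist': return cv2.fisheye.projectPoints(np.float64(P).reshape(-1,1,3),c['rvec'],c['tvec'],K,np.zeros(4))[0].reshape(-1,2)
    return cv2.projectPoints(np.float64(P).reshape(-1,1,3),c['rvec'],c['tvec'],K,None)[0].reshape(-1,2)
def crop(im,x0,y0,x1,y1,s):
    o=cv2.resize(im[y0:y1,x0:x1],None,fx=s,fy=s,interpolation=cv2.INTER_CUBIC)
    for x in range(-(-x0//10)*10,x1,10):
        cv2.line(o,(int((x-x0)*s),0),(int((x-x0)*s),6 if x%50 else 16),(0,255,255),1)
        if x%20==0: cv2.putText(o,str(x),(int((x-x0)*s)+1,16),0,.35,(0,255,255),1)
    for y in range(-(-y0//10)*10,y1,10):
        cv2.line(o,(0,int((y-y0)*s)),(6,int((y-y0)*s)),(0,255,255),1)
        if y%20==0: cv2.putText(o,str(y),(8,int((y-y0)*s)+4),0,.35,(0,255,255),1)
    return o
def rackpts(p,h):  # top outer corners: FL(+x,+y), FR(+x,-y), NR, NL
    x,y,t=p; L=np.array([[42,159],[42,-159],[-42,-159],[-42,159]])
    R=np.array([[np.cos(t),-np.sin(t)],[np.sin(t),np.cos(t)]])
    return np.c_[L@R.T+[x,y],np.full(4,h)]
E
python3 - <<'E'
from h import *
a=cv2.imread('pics/side0.png');b=cv2.imread('pics/scene0.png')
m=np.zeros((600,800,3),np.uint8)
for i,(im,x0,y0,x1,y1,s,ox,oy) in enumerate([(a,215,230,305,400,3.5,0,0),(a,245,105,305,210,3.5,320,0),(b,195,225,315,385,2.1,540,0),(b,295,125,375,220,2.6,540,345)]):
    o=crop(im,x0,y0,x1,y1,s);h,w=o.shape[:2];h=min(h,600-oy);w=min(w,800-ox);m[oy:oy+h,ox:ox+w]=o[:h,:w]
cv2.imwrite('pics/m.png',m)
E
```

```text
(no output)
```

View pics/m.png

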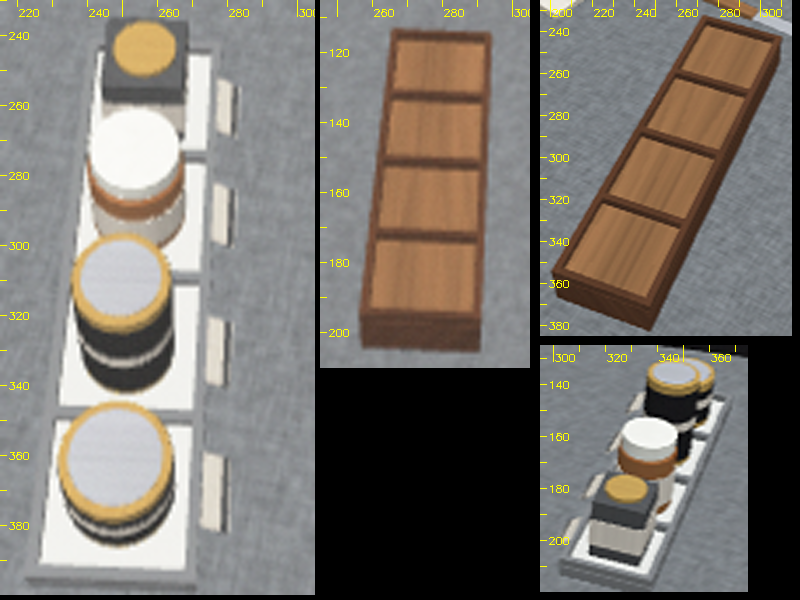

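```bash
python3 - <<'E'
from h import *
from scipy.optimize import least_squares as ls
N=np.nan
D={'side':[(257.3,195),(265,113.6),(293.9,114.4),(290.7,196.1)],'scene':[(310.2,244),(247.4,370.2),(201.2,353.6),(272.6,232.1)]}
S={'side':[(223.6,392.9),(243.6,243.7),(276.1,244.3),(271.3,392.9)],'scene':[(367.3,146.2),(339.2,214.2),(303.8,207.7),(N,N)]}
for nm,O,h,g in(('disp',D,38,(500,-200,0)),('stock',S,20,(500,200,0))):
    for cams in(('side','scene'),('side',),('scene',)):
        f=lambda p:np.nan_to_num(np.concatenate([(proj(n,rackpts(p,h))-O[n]).ravel() for n in cams]))
        r=ls(f,g,x_scale=[100,100,.1],loss='soft_l1');print(nm,cams,r.x.round(3),np.degrees(r.x[2]).round(2),f(r.x).round(1))
E
```

```text
disp ('side', 'scene') [ 5.63971e+02 -2.07703e+02  1.72000e-01] 9.84 [-1.6 -0.2 -0.1 -0.4 -0.3 -0.   0.   0.3 -0.  -2.1  0.1  0.3 -0.6  0.1
 -0.4 -0.6]
disp ('side',) [ 5.62718e+02 -2.07835e+02  1.76000e-01] 10.1 [-0.8 -0.1  0.1 -0.3 -0.1 -0.   0.9  0.3]
disp ('scene',) [ 5.64603e+02 -2.07823e+02  1.69000e-01] 9.7 [ 0.4 -1.9  0.1  0.5 -0.5  0.2  0.1 -0.4]
stock ('side', 'scene') [5.12986e+02 2.27051e+02 1.99000e-01] 11.43 [-0.7  0.7 -4.9 -3.7  0.2 -3.5  0.8  1.7  0.3 -2.1 -0.5  2.1 -0.9  0.2
  0.   0. ]
stock ('side',) [5.10939e+02 2.26427e+02 1.85000e-01] 10.63 [-0.7  0.2 -2.9 -4.   2.2 -3.3  0.7  1.9]
stock ('scene',) [5.12466e+02 2.29221e+02 2.05000e-01] 11.76 [ 0.2 -2.7  0.1  1.5 -0.3 -0.2  0.   0. ]
```

View pics/wrist0.png

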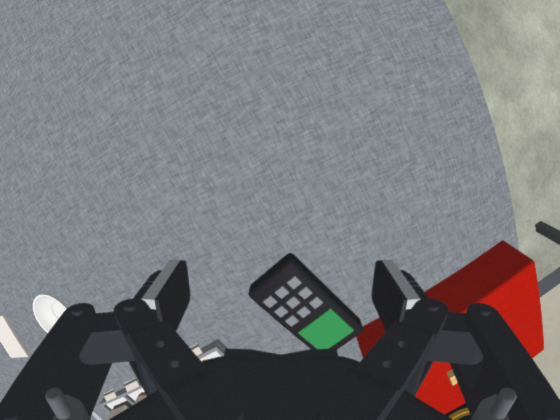

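```bash
cat >> h.py <<'E'
def back(n,uv,z):
    from scipy.optimize import least_squares as ls
    c=calibration(n)
    return ls(lambda p:(proj(n,[[p[0],p[1],z]],c)-uv).ravel(),(500,0),x_scale=100).x
E
python3 - <<'E'
from h import *
for nm,n,uv,z in [('squat','side',(248.1,361.4),64),('tall','side',(249.6,310.6),104),('jar','side',(253,273.4),90),('caddy','side',(256.4,243.4),78),
 ('tall','scene',(346.5,136.2),104),('jar','scene',(336.9,160.4),90),('caddy','scene',(328.8,180.4),78),
 ('c1','side',(276.1,370.6),12),('c2','side',(277,330.6),12),('c3','side',(278.4,290.9),12),('c4','side',(280.1,260.9),12)]: print(nm,n,back(n,uv,z).round(1))
t=np.radians(11.2)
for o,t in(((512.5,227.5),np.radians(11.3)),((564,-207.8),np.radians(9.8))):
  for y in(117,39,-39,-117): print(y,np.round([o[0]-np.sin(t)*y,o[1]+np.cos(t)*y],1))
E
```

```text
squat side [489.2 343.4]
tall side [504.1 272.2]
jar side [519.8 192.7]
caddy side [533.2 117.4]
tall scene [507.5 268.5]
jar scene [525.2 181. ]
caddy scene [537.6 116.1]
c1 side [442.8 332.4]
c2 side [457.4 260.2]
c3 side [472.9 178. ]
c4 side [484.8 107.2]
117 [489.6 342.2]
39 [504.9 265.7]
-39 [520.1 189.3]
-117 [535.4 112.8]
117 [544.1 -92.5]
39 [ 557.4 -169.4]
-39 [ 570.6 -246.2]
-117 [ 583.9 -323.1]
```

servo_tool(series=[0.027,-0.0275,0,-6.6,0.027,-0.0275,0,-6.6,0.027,-0.0275,0,-6.6,0.027,-0.0275,0,-6.6,0.027,-0.0275,0,-6.6,0.027,-0.0275,0,-6.6,0.027,-0.0275,0,-6.6,0.027,-0.0275,0,-6.6], gripper=0.0854, newtons=40)

```text
clock: 0.82
eef_pos: [489.2, 340.9, 231.2]
tcp_rot: [3.142, 0.0, 0.193]
contact_force: [-0.1, 0.6, -0.1]
opening: 0.999
```

```bash
python3 - <<'E'
from h import *
c=calibration('wrist');s=sense();print(s['clock'],s['eef_pos'],s['tcp_rot'])
R=cv2.Rodrigues(c['rvec'])[0];print('cam',-R.T@c['tvec'],'axis',R[2])
im=grab_frame('wrist');cv2.imwrite('pics/w1raw.png',im)
B=[(489.4,343,12),(504.5,269,12),(521,190,12),(535,116,12)];Hh=[52,92,78,66]
for (x,y,z),h in zip(B,Hh):
    for zz,col in((12,(0,255,0)),(12+h,(0,0,255))):
        u=proj('wrist',[[x,y,zz]],c)[0];print(u.round(1));cv2.circle(im,tuple(int(v) for v in u),3,col,-1)
p=rackpts((512.5,227.5,np.radians(11.4)),20)
for u in proj('wrist',p,c): cv2.circle(im,tuple(int(v) for v in np.clip(u,-9999,9999)),3,(255,0,255),-1)
cv2.imwrite('pics/w1.png',im)
E
```

```text
0.8167 [489.24454235 340.9269928  231.16792835] [3.14151509e+00 2.11096787e-04 1.92812759e-01]
cam [475.79300317 408.79532007 374.8628615 ] axis [ 0.05317811 -0.27331443 -0.9604537 ]
[281.2 176.6]
[281.3 186.3]
[281.7 238.9]
[282.1 274.7]
[282.5 296.5]
[282.9 333.3]
[282.1 341. ]
[282.3 373.5]
```

View pics/w1.png

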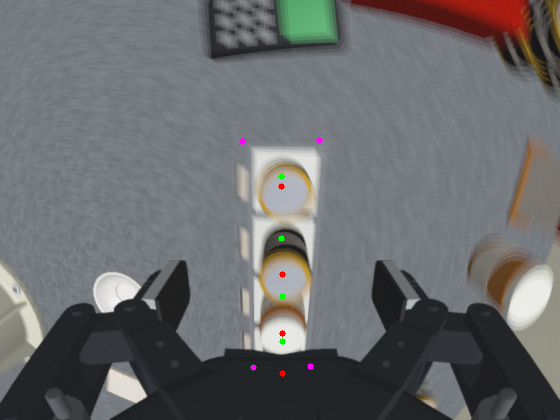

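servo_tool(series=[0,0,0,0,0,0,0,0])

```text
clock: 1.03
eef_pos: [488.4, 342.1, 231.0]
tcp_rot: [-3.141, 0.001, 0.198]
contact_force: [0.4, 0.3, -0.6]
opening: 1.0
```

```bash
python3 - <<'E'
from h import *
c=calibration('wrist');s=sense();print(s['clock'],s['eef_pos'],s['tcp_rot'])
im=grab_frame('wrist')
o=crop(im,210,130,350,370,2.5)
for (x,y,z),h in zip([(489.4,343,12),(504.5,269,12),(521,190,12)],[52,92,78]):
    u=proj('wrist',[[x,y,z+h]],c)[0];print(u.round(1));cv2.circle(o,tuple(int((v-w)*2.5) for v,w in zip(u,(210,130))),2,(0,0,255),-1)
for y in(159,39*2,0,-78):
  for x in(-42,42):
    t=np.radians(11.4);P=[512.5+x*np.cos(t)-y*np.sin(t),227.5+x*np.sin(t)+y*np.cos(t),20]
    u=proj('wrist',[P],c)[0];cv2.circle(o,tuple(int((v-w)*2.5) for v,w in zip(u,(210,130))),2,(255,0,255),-1)
cv2.imwrite('pics/w2.png',o)
E
```

```text
1.0333 [488.3728079  342.07946029 230.96479517] [-3.14148283e+00  7.87516115e-04  1.97918575e-01]
[282.  187.6]
[282.4 276.1]
[282.8 334.4]
```

View pics/w2.png

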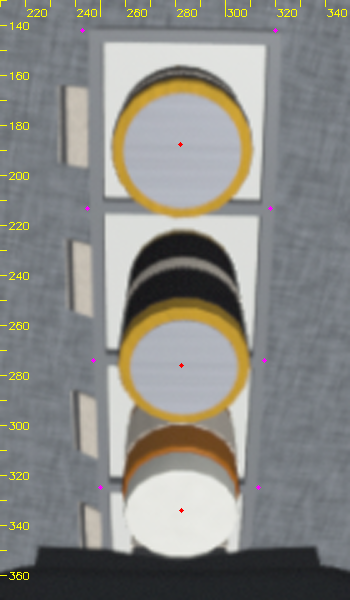

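servo_tool(series=[0.0015,-0.001,-0.02,0,0,0,-0.032,0,0,0,-0.036,0,0,0,-0.036,0,0,0,-0.032,0,0,0,-0.026,0,0,0,-0.016,0,0,0,-0.006,0])

```text
clock: 1.75
eef_pos: [487.0, 341.8, 24.4]
tcp_rot: [3.14, 0.004, 0.202]
contact_force: [0.1, -0.1, -0.3]
opening: 0.999
```

servo_tool(series=[0,0,0,0,0,0,0,0])

```text
clock: 1.92
eef_pos: [489.5, 342.6, 27.8]
tcp_rot: [-3.141, -0.0, 0.2]
contact_force: [0.5, 0.0, 0.1]
opening: 0.998
```

servo_tool(series=[0,0,0,0,0,0,0,0,0,0,0,0,0,0,0,0,0,0,0,0,0,0,0,0], gripper=0.03, newtons=40)

```text
clock: 2.42
eef_pos: [490.5, 342.2, 28.9]
tcp_rot: [-3.14, -0.002, 0.198]
contact_force: [-1.6, 0.6, 7.1]
opening: 0.649
```

```bash
python3 - <<'E'
from h import *
s=sense();print(s['clock'],s['eef_pos'],s['tcp_rot'],s['contact_force'],s['opening'])
cv2.imwrite('pics/a.png',np.vstack([crop(grab_frame('side'),180,200,340,420,2.5)]))
E
```

```text
2.4167 [490.45908214 342.22384178  28.86077995] [-3.14047516e+00 -1.90913757e-03  1.98421344e-01] [-1.63578024  0.60248382  7.05522524] 0.6486765260014916
```

View pics/a.png

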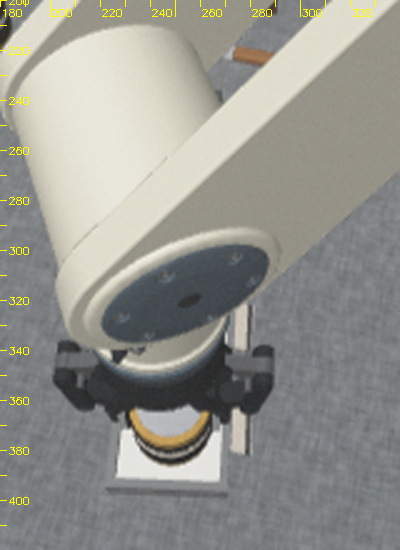

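servo_tool(series=[0,0,0.012,0,0,0,0.022,0,0,0,0.028,0,0,0,0.028,0,0,0,0.022,0,0,0,0.012,0,0,0,0.006,0,0,0,0,0])

```text
clock: 3.13
eef_pos: [490.3, 341.8, 158.7]
tcp_rot: [-3.141, -0.002, 0.198]
contact_force: [-0.5, -0.4, -1.1]
opening: 0.642
```

servo_tool(series=[0.0008,-0.006,0,0,0.002,-0.014,0,0,0.0031,-0.022,0,0,0.0042,-0.03,0,0,0.0051,-0.036,0,0,0.0051,-0.036,0,0,0.0051,-0.036,0,0,0.0051,-0.036,0,0])

```text
clock: 3.8
eef_pos: [519.0, 122.6, 155.8]
tcp_rot: [3.141, 0.003, 0.199]
contact_force: [0.8, -0.3, -2.6]
opening: 0.643
```

servo_tool(series=[0.0051,-0.036,0,-0.2,0.0051,-0.036,0,-0.2,0.0051,-0.036,0,-0.2,0.0051,-0.036,0,-0.2,0.0051,-0.036,0,-0.2,0.0051,-0.036,0,-0.2,0.0051,-0.036,0,-0.2,0.0051,-0.036,0,-0.2])

```text
clock: 4.47
eef_pos: [559.3, -165.0, 155.7]
tcp_rot: [-3.141, 0.003, 0.17]
contact_force: [0.7, -0.1, -1.4]
opening: 0.648
```

servo_tool(series=[0.005,-0.036,0,0,0.005,-0.036,0,0,0.0042,-0.03,0,0,0.003,-0.022,0,0,0.0022,-0.016,0,0,0.0016,-0.012,0,0,0.0008,-0.006,0,0,0.0004,-0.002,0,0])

```text
clock: 5.13
eef_pos: [582.8, -322.8, 156.6]
tcp_rot: [-3.141, 0.001, 0.17]
contact_force: [0.4, 0.9, -2.1]
opening: 0.643
```

servo_tool(series=[0,0,0,0,0,0,0,0])

```text
clock: 5.3
eef_pos: [583.2, -321.4, 157.2]
tcp_rot: [-3.141, 0.0, 0.171]
contact_force: [-0.5, 0.3, -1.8]
opening: 0.642
```

```bash
python3 - <<'E'
from h import *
c=calibration('wrist');s=sense();print(s['clock'],s['eef_pos'],s['tcp_rot'],s['contact_force'],s['opening'])
im=grab_frame('wrist');o=crop(im,140,130,420,370,2.5)
t=np.radians(9.8)
for y in(159,78,0,-78,-159):
  for x in(-42,42):
    P=[564+x*np.cos(t)-y*np.sin(t),-207.8+x*np.sin(t)+y*np.cos(t),38]
    u=proj('wrist',[P],c)[0];print(y,x,u.round(1));cv2.circle(o,tuple(int((v-w)*2.5) for v,w in zip(u,(140,130))),2,(255,0,255),-1)
cv2.imwrite('pics/w3.png',o)
E
```

```text
5.3 [ 583.18289888 -321.3512314   157.15078774] [-3.14095300e+00  3.61259801e-04  1.71288403e-01] [-0.45671478  0.27301044 -1.81276985] 0.6422958931380789
159 -42 [233.6 -96.4]
159 42 [328.6 -96.3]
78 -42 [230.2 -24.4]
78 42 [332.1 -24.4]
0 -42 [228.7  62.1]
0 42 [333.8  62.1]
-78 -42 [229.9 157. ]
-78 42 [332.6 157. ]
-159 -42 [233.7 249. ]
-159 42 [328.8 248.9]
```

View pics/w3.png

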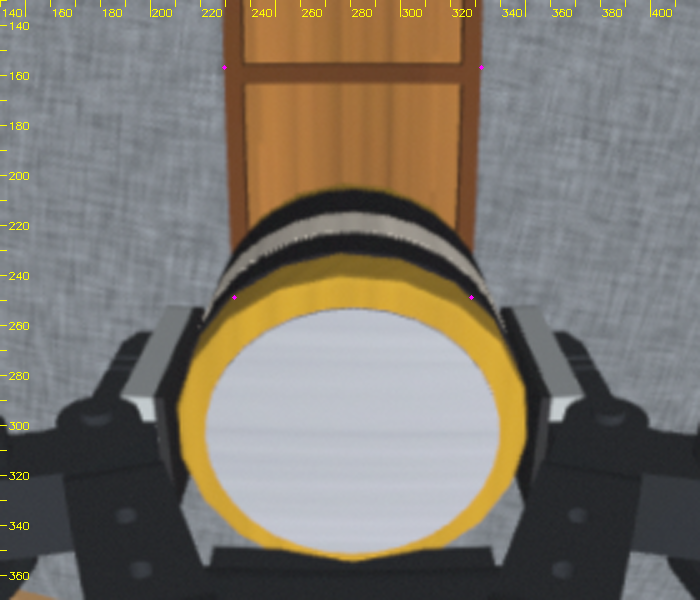

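servo_tool(series=[0.001,-0.002,-0.01,0,0,0,-0.018,0,0,0,-0.022,0,0,0,-0.022,0,0,0,-0.017,0,0,0,-0.01,0,0,0,-0.005,0,0,0,-0.002,0])

```text
clock: 6.02
eef_pos: [584.1, -324.0, 50.4]
tcp_rot: [-3.141, 0.001, 0.171]
contact_force: [0.0, -0.1, -1.7]
opening: 0.646
```

servo_tool(series=[0,0,0,0,0,0,0,0,0,0,-0.001,0,0,0,-0.001,0,0,0,-0.001,0,0,0,0,0])

```text
clock: 6.52
eef_pos: [584.3, -324.5, 48.4]
tcp_rot: [3.141, -0.0, 0.17]
contact_force: [-1.7, -0.4, -2.0]
opening: 0.641
```

servo_tool(series=[0,0,-0.001,0,0,0,-0.001,0,0,0,0,0,0,0,0,0])

```text
clock: 6.85
eef_pos: [584.4, -324.6, 46.9]
tcp_rot: [3.141, -0.0, 0.171]
contact_force: [-2.5, 0.8, 5.3]
opening: 0.64
```

servo_tool(series=[0,0,0,0,0,0,0,0,0,0,0,0,0,0,0,0,0,0,0,0,0,0,0,0], gripper=0.0854)

```text
clock: 7.35
eef_pos: [584.3, -324.4, 46.2]
tcp_rot: [-3.142, 0.0, 0.171]
contact_force: [-0.4, -0.4, -0.2]
opening: 0.996
```

servo_tool(series=[0,0,0.008,0,0,0,0.015,0,0,0,0.025,0,0,0,0.03,0,0,0,0.028,0,0,0,0.018,0,0,0,0.008,0,0,0,0.001,0])

```text
clock: 8.02
eef_pos: [585.3, -325.0, 181.7]
tcp_rot: [3.139, -0.003, 0.171]
contact_force: [0.2, -0.9, 0.5]
opening: 0.999
```

servo_tool(series=[-0.0008,0.006,0,0,-0.0019,0.014,0,0,-0.0029,0.022,0,0,-0.004,0.03,0,0,-0.0048,0.036,0,0,-0.0048,0.036,0,0,-0.0048,0.036,0,0,-0.0048,0.036,0,0])

```text
clock: 8.68
eef_pos: [553.4, -105.7, 177.5]
tcp_rot: [-3.14, 0.003, 0.17]
contact_force: [0.8, 0.7, 0.3]
opening: 0.999
```

servo_tool(series=[-0.0048,0.036,0,0.2,-0.0048,0.036,0,0.2,-0.0048,0.036,0,0.2,-0.0048,0.036,0,0.2,-0.0048,0.036,0,0.2,-0.0048,0.036,0,0.2,-0.0048,0.036,0,0.2,-0.004,0.03,0,0.2])

```text
clock: 9.35
eef_pos: [515.3, 176.1, 177.7]
tcp_rot: [-3.141, 0.003, 0.199]
contact_force: [0.7, 0.4, -0.4]
opening: 0.999
```

servo_tool(series=[-0.0037,0.028,0,0,-0.0029,0.022,0,0,-0.0024,0.018,0,0,-0.0016,0.012,0,0,-0.001,0.008,0,0,-0.0005,0.004,0,0,-0.0003,0.002,0,0,-0.0002,0.0016,0,0])

```text
clock: 10.02
eef_pos: [505.1, 268.7, 179.0]
tcp_rot: [3.141, 0.001, 0.198]
contact_force: [0.1, -0.2, -0.2]
opening: 0.994
```

servo_tool(series=[0,0,0,0,0,0,0,0])

```text
clock: 10.18
eef_pos: [505.4, 268.5, 179.3]
tcp_rot: [3.141, 0.0, 0.198]
contact_force: [-0.2, -0.1, -1.4]
opening: 1.004
```

```bash
python3 - <<'E'
from h import *
c=calibration('wrist');s=sense();print(s['clock'],s['eef_pos'],s['tcp_rot'],s['contact_force'],s['opening'])
im=grab_frame('wrist');o=crop(im,180,190,380,400,2)
for P in[(505.5,269,104),(521.5,189,90)]:
    u=proj('wrist',[P],c)[0];print(u.round(1));cv2.circle(o,tuple(int((v-w)*2) for v,w in zip(u,(180,190))),2,(0,0,255),-1)
b=crop(grab_frame('scene'),180,210,330,390,2.6)
m=np.zeros((480,800,3),np.uint8);m[:o.shape[0],:400]=o;m[:b.shape[0],405:405+b.shape[1]]=b
cv2.imwrite('pics/m2.png',m)
E
```

```text
10.1833 [505.44787075 268.51163646 179.27159097] [3.14145557e+00 6.24074212e-05 1.97720961e-01] [-0.24560619 -0.11129277 -1.39968331] 1.0038788531211518
[281.  215.9]
[281.  303.3]
```

View pics/m2.png

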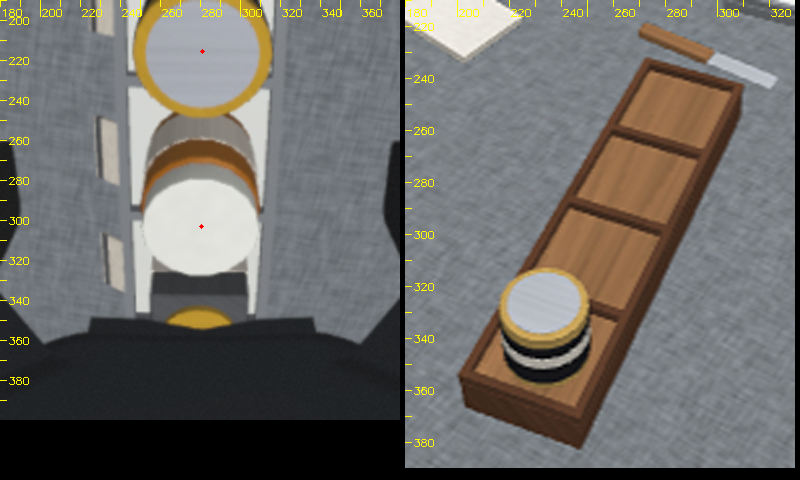

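servo_tool(series=[0,0,-0.012,0,0,0,-0.022,0,0,0,-0.027,0,0,0,-0.027,0,0,0,-0.022,0,0,0,-0.013,0,0,0,-0.006,0,0,0,-0.002,0])

```text
clock: 10.95
eef_pos: [504.5, 268.5, 46.6]
tcp_rot: [3.141, 0.002, 0.198]
contact_force: [-0.3, -0.3, 0.3]
opening: 1.002
```

servo_tool(series=[0,0,0,0,0,0,0,0,0,0,0,0,0,0,0,0,0,0,0,0,0,0,0,0,0,0,0,0], gripper=0.025, newtons=45)

```text
clock: 11.53
eef_pos: [506.0, 269.5, 49.5]
tcp_rot: [-3.141, -0.002, 0.199]
contact_force: [-1.5, -0.6, 7.0]
opening: 0.575
```

servo_tool(series=[0,0,0.01,0,0,0,0.018,0,0,0,0.024,0,0,0,0.024,0,0,0,0.018,0,0,0,0.011,0,0,0,0.005,0,0,0,0,0])

```text
clock: 12.2
eef_pos: [505.7, 269.4, 159.4]
tcp_rot: [-3.141, -0.002, 0.198]
contact_force: [-0.1, 1.1, -3.1]
opening: 0.575
```

```bash
python3 - <<'E'
from h import *
s=sense();print(s['clock'],s['eef_pos'],s['contact_force'],s['opening']);print(back('scene',(233.8,326.5),82))
E
```

```text
12.2 [505.65580081 269.35428604 159.35040979] [-0.07455041  1.05728626 -3.11533578] 0.5751095979339348
[ 585.53459694 -324.38621532]
```

servo_tool(series=[0.0008,-0.006,0,0,0.0018,-0.014,0,0,0.0028,-0.022,0,0,0.0038,-0.03,0,0,0.0046,-0.036,0,0,0.0046,-0.036,0,0,0.0046,-0.036,0,0,0.0046,-0.036,0,0])

```text
clock: 12.87
eef_pos: [531.7, 50.3, 157.0]
tcp_rot: [3.142, 0.002, 0.199]
contact_force: [0.9, -0.4, -4.7]
opening: 0.574
```

servo_tool(series=[0.0046,-0.036,0,-0.2,0.0046,-0.036,0,-0.2,0.0046,-0.036,0,-0.2,0.0046,-0.036,0,-0.2,0.0046,-0.036,0,-0.2,0.0038,-0.03,0,-0.2,0.003,-0.024,0,-0.2,0.0023,-0.018,0,-0.2])

```text
clock: 13.53
eef_pos: [563.5, -202.1, 156.8]
tcp_rot: [-3.141, 0.002, 0.169]
contact_force: [0.1, -0.3, -2.8]
opening: 0.576
```

servo_tool(series=[0.0018,-0.014,0,0,0.0013,-0.01,0,0,0.001,-0.008,0,0,0.0008,-0.006,0,0,0.0005,-0.004,0,0,0.0002,-0.003,0,0,0.0002,-0.002,0,0,0,-0.001,0,0])

```text
clock: 14.2
eef_pos: [570.9, -246.5, 158.3]
tcp_rot: [-3.142, -0.0, 0.171]
contact_force: [1.0, -0.8, -2.9]
opening: 0.575
```

servo_tool(series=[0,0,0,0,0,0,0,0])

```text
clock: 14.37
eef_pos: [570.8, -246.5, 158.3]
tcp_rot: [-3.141, 0.0, 0.171]
contact_force: [-0.4, 0.1, -3.1]
opening: 0.574
```

Descend 88 mm, then slowly to contact.

servo_tool(series=[0,-0.001,-0.008,0,0,0,-0.015,0,0,0,-0.018,0,0,0,-0.018,0,0,0,-0.014,0,0,0,-0.009,0,0,0,-0.005,0,0,0,-0.001,0])

```text
clock: 15.03
eef_pos: [570.3, -247.6, 69.3]
tcp_rot: [-3.141, 0.001, 0.171]
contact_force: [0.5, 0.8, -3.0]
opening: 0.576
```

servo_tool(series=[0,0,0,0,0,0,-0.001,0,0,0,-0.001,0,0,0,-0.001,0,0,0,0,0,0,0,0,0])

```text
clock: 15.53
eef_pos: [570.9, -247.9, 67.6]
tcp_rot: [3.141, -0.0, 0.171]
contact_force: [-0.4, 0.2, -2.6]
opening: 0.578
```

servo_tool(series=[0,0,-0.001,0,0,0,0,0,0,0,0,0])

```text
clock: 15.78
eef_pos: [571.0, -248.0, 67.5]
tcp_rot: [3.141, -0.0, 0.171]
contact_force: [-3.5, 0.9, 7.8]
opening: 0.574
```

servo_tool(series=[0,0,0,0,0,0,0,0,0,0,0,0,0,0,0,0,0,0,0,0,0,0,0,0], gripper=0.0854)

```text
clock: 16.28
eef_pos: [570.8, -247.8, 66.2]
tcp_rot: [-3.142, 0.0, 0.171]
contact_force: [0.3, 0.4, 0.6]
opening: 1.0
```

servo_tool(series=[0,0,0.006,0,0,0,0.013,0,0,0,0.02,0,0,0,0.025,0,0,0,0.024,0,0,0,0.016,0,0,0,0.009,0,0,0,0.002,0])

```text
clock: 16.95
eef_pos: [571.9, -248.3, 184.1]
tcp_rot: [3.139, -0.003, 0.171]
contact_force: [0.3, -0.1, -0.4]
opening: 0.997
```

servo_tool(series=[-0.0007,0.006,0,0,-0.0016,0.014,0,0,-0.0025,0.022,0,0,-0.0034,0.03,0,0,-0.0041,0.036,0,0,-0.0041,0.036,0,0,-0.0041,0.036,0,0,-0.0041,0.036,0,0])

```text
clock: 17.62
eef_pos: [544.2, -29.3, 179.8]
tcp_rot: [-3.141, 0.003, 0.17]
contact_force: [1.5, -0.1, -0.9]
opening: 0.995
```

servo_tool(series=[-0.0041,0.036,0,0.2,-0.0041,0.036,0,0.2,-0.0041,0.036,0,0.2,-0.0034,0.03,0,0.2,-0.0027,0.024,0,0.2,-0.002,0.018,0,0.2,-0.0016,0.014,0,0.2,-0.0011,0.01,0,0.2])

```text
clock: 18.28
eef_pos: [521.1, 174.1, 179.9]
tcp_rot: [-3.142, 0.003, 0.2]
contact_force: [-0.9, -0.9, -0.6]
opening: 1.004
```

servo_tool(series=[-0.0008,0.007,0,0,-0.0005,0.005,0,0,-0.0003,0.003,0,0,-0.0002,0.002,0,0,0,0,0,0,0,0,0,0])

```text
clock: 18.78
eef_pos: [521.4, 188.7, 181.3]
tcp_rot: [3.141, 0.0, 0.198]
contact_force: [0.2, 0.0, 0.3]
opening: 1.002
```

```bash
python3 - <<'E'
from h import *
c=calibration('wrist');s=sense();print(s['clock'],s['eef_pos'],s['tcp_rot'],s['contact_force'],s['opening'])
im=grab_frame('wrist');o=crop(im,180,190,380,400,2)
for P in[(521.5,189,90),(537,116,78)]:
    u=proj('wrist',[P],c)[0];print(u.round(1));cv2.circle(o,tuple(int((v-w)*2) for v,w in zip(u,(180,190))),2,(0,0,255),-1)
b=crop(grab_frame('scene'),180,210,330,390,2.6)
m=np.zeros((480,800,3),np.uint8);m[:o.shape[0],:400]=o;m[:b.shape[0],405:405+b.shape[1]]=b
cv2.imwrite('pics/m3.png',m)
E
```

```text
18.7833 [521.36642834 188.73985707 181.26966362] [3.14147092e+00 6.12863240e-05 1.97958305e-01] [0.24304349 0.04620327 0.27399009] 1.0022912091378156
[281.  209.8]
[282.  288.3]
```

View pics/m3.png

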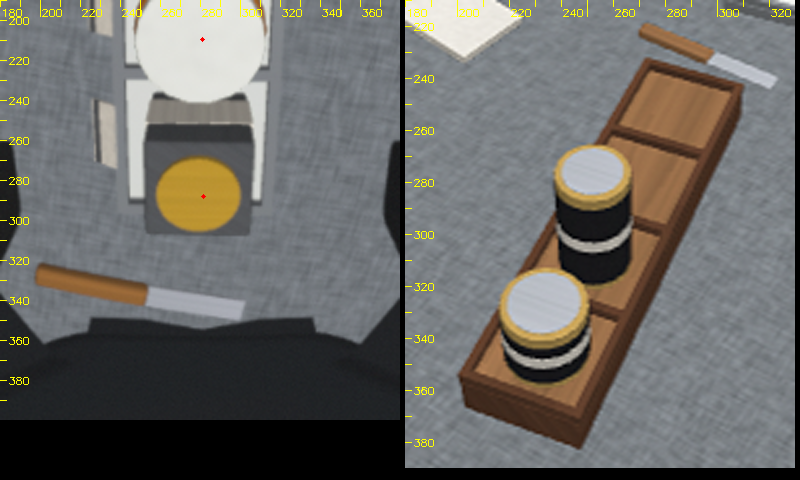

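servo_tool(series=[0,0,-0.012,0,0,0,-0.024,0,0,0,-0.03,0,0,0,-0.03,0,0,0,-0.026,0,0,0,-0.016,0,0,0,-0.008,0,0,0,-0.003,0])

```text
clock: 19.55
eef_pos: [520.2, 188.6, 30.4]
tcp_rot: [3.141, 0.003, 0.198]
contact_force: [-0.6, -0.1, -0.3]
opening: 0.999
```

servo_tool(series=[0,0,0,0,0,0,0,0,0,0,0,0,0,0,0,0,0,0,0,0,0,0,0,0,0,0,0,0], gripper=0.03, newtons=45)

```text
clock: 20.13
eef_pos: [522.0, 189.4, 33.6]
tcp_rot: [-3.141, -0.002, 0.198]
contact_force: [-2.0, -1.7, 7.6]
opening: 0.625
```

servo_tool(series=[0,0,0.01,0,0,0,0.018,0,0,0,0.024,0,0,0,0.024,0,0,0,0.018,0,0,0,0.011,0,0,0,0.005,0,0,0,0,0])

```text
clock: 20.8
eef_pos: [521.8, 189.3, 143.4]
tcp_rot: [-3.141, -0.002, 0.198]
contact_force: [-0.1, 0.3, -3.7]
opening: 0.622
```

servo_tool(series=[0.0006,-0.006,0,0,0.0014,-0.014,0,0,0.0022,-0.022,0,0,0.003,-0.03,0,0,0.0036,-0.036,0,0,0.0036,-0.036,0,0,0.0036,-0.036,0,0,0.0036,-0.036,0,0])

```text
clock: 21.47
eef_pos: [541.7, -29.6, 141.0]
tcp_rot: [-3.141, 0.002, 0.198]
contact_force: [0.4, -0.4, -4.0]
opening: 0.618
```

servo_tool(series=[0.003,-0.03,0,-0.2,0.0026,-0.026,0,-0.2,0.0022,-0.022,0,-0.2,0.0018,-0.018,0,-0.2,0.0014,-0.014,0,-0.2,0.0012,-0.012,0,-0.2,0.0009,-0.009,0,-0.2,0.0006,-0.006,0,-0.2])

```text
clock: 22.13
eef_pos: [556.3, -164.8, 141.8]
tcp_rot: [-3.141, 0.001, 0.17]
contact_force: [0.5, -0.2, -2.5]
opening: 0.623
```

servo_tool(series=[0.0005,-0.004,0,0,0.0002,-0.002,0,0,0,0,0,0,0,0,0,0,0,0,0,0])

```text
clock: 22.55
eef_pos: [557.3, -169.3, 142.3]
tcp_rot: [-3.141, 0.0, 0.171]
contact_force: [-0.2, -0.1, -3.5]
opening: 0.62
```

Contact expected at TCP z ≈ 51.5; go down 89.

servo_tool(series=[0.0005,-0.001,-0.008,0,0,0,-0.015,0,0,0,-0.018,0,0,0,-0.018,0,0,0,-0.014,0,0,0,-0.009,0,0,0,-0.005,0,0,0,-0.001,0])

```text
clock: 23.22
eef_pos: [557.3, -170.6, 53.3]
tcp_rot: [-3.141, 0.001, 0.171]
contact_force: [0.6, 1.0, -3.8]
opening: 0.622
```

servo_tool(series=[0,0,0,0,0,0,-0.001,0,0,0,-0.001,0,0,0,-0.001,0,0,0,0,0,0,0,0,0])

```text
clock: 23.72
eef_pos: [558.1, -170.9, 51.6]
tcp_rot: [3.141, -0.001, 0.171]
contact_force: [-0.1, -0.0, -2.5]
opening: 0.621
```

servo_tool(series=[0,0,-0.001,0,0,0,0,0,0,0,0,0])

```text
clock: 23.97
eef_pos: [558.1, -171.0, 51.6]
tcp_rot: [3.141, -0.001, 0.171]
contact_force: [-3.5, 1.1, 10.2]
opening: 0.621
```

servo_tool(series=[0,0,0,0,0,0,0,0,0,0,0,0,0,0,0,0,0,0,0,0,0,0,0,0], gripper=0.0854)

```text
clock: 24.47
eef_pos: [557.8, -170.8, 50.2]
tcp_rot: [-3.142, 0.0, 0.171]
contact_force: [0.2, 0.4, -0.9]
opening: 0.999
```

servo_tool(series=[0,0,0.006,0,0,0,0.013,0,0,0,0.02,0,0,0,0.025,0,0,0,0.024,0,0,0,0.016,0,0,0,0.009,0,0,0,0.002,0])

```text
clock: 25.13
eef_pos: [559.0, -171.2, 168.0]
tcp_rot: [3.14, -0.003, 0.171]
contact_force: [0.0, -0.2, -0.0]
opening: 1.0
```

servo_tool(series=[-0.0005,0.006,0,0,-0.0011,0.014,0,0,-0.0017,0.022,0,0,-0.0023,0.03,0,0,-0.0028,0.036,0,0,-0.0028,0.036,0,0,-0.0028,0.036,0,0,-0.0028,0.036,0,0])

```text
clock: 25.8
eef_pos: [539.1, 47.7, 163.9]
tcp_rot: [-3.141, 0.003, 0.17]
contact_force: [0.9, 0.8, -0.1]
opening: 0.999
```

servo_tool(series=[-0.002,0.026,0,0.2,-0.0014,0.018,0,0.2,-0.001,0.012,0,0.2,-0.0006,0.008,0,0.2,-0.0004,0.005,0,0.2,-0.0002,0.002,0,0.2,-0.0001,0.001,0,0.2,0,0,0,0.2])

```text
clock: 26.47
eef_pos: [535.4, 116.6, 165.2]
tcp_rot: [3.141, 0.0, 0.198]
contact_force: [0.7, 0.0, -0.3]
opening: 1.0
```

servo_tool(series=[0,0,0,0,0,0,0,0])

```text
clock: 26.63
eef_pos: [535.4, 116.5, 165.3]
tcp_rot: [3.142, 0.0, 0.197]
contact_force: [-0.4, -0.1, 0.6]
opening: 1.0
```

```bash
python3 - <<'E'
from h import *
c=calibration('wrist');s=sense();print(s['clock'],s['eef_pos'],s['tcp_rot'],s['contact_force'],s['opening'])
im=grab_frame('wrist');o=crop(im,180,130,380,330,2)
for P in[(535.5,117,78)]:
    u=proj('wrist',[P],c)[0];print(u.round(1));cv2.circle(o,tuple(int((v-w)*2) for v,w in zip(u,(180,130))),2,(0,0,255),-1)
b=crop(grab_frame('scene'),180,210,330,390,2.6)
m=np.zeros((480,800,3),np.uint8);m[:o.shape[0],:400]=o;m[:b.shape[0],405:405+b.shape[1]]=b
cv2.imwrite('pics/m4.png',m)
E
```

```text
26.6333 [535.39811369 116.49291837 165.28691285] [3.14151491e+00 3.96151891e-05 1.97484707e-01] [-0.39571835 -0.06750887  0.61312665] 0.9998726817724046
[281.  211.1]
```

View pics/m4.png

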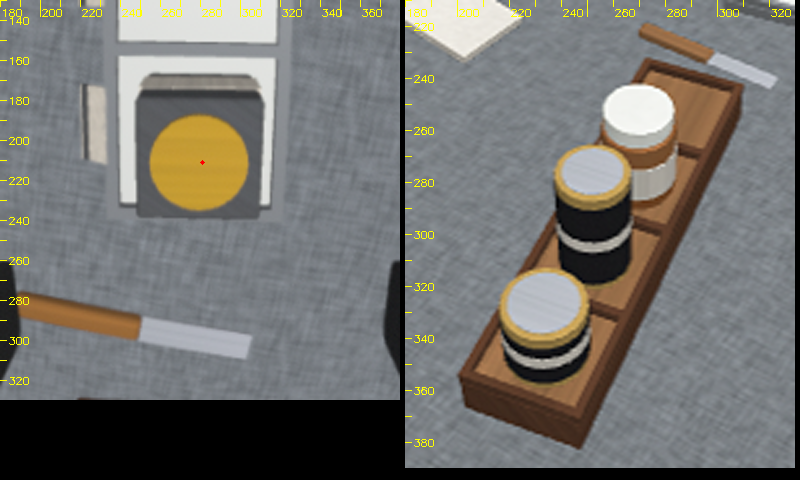

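servo_tool(series=[-0.001,0,-0.012,0,0,0,-0.022,0,0,0,-0.027,0,0,0,-0.027,0,0,0,-0.022,0,0,0,-0.014,0,0,0,-0.007,0,0,0,-0.002,0])

```text
clock: 27.4
eef_pos: [533.6, 116.8, 31.1]
tcp_rot: [3.142, 0.002, 0.198]
contact_force: [-0.0, 0.3, 0.5]
opening: 1.005
```

servo_tool(series=[0,0,0,0,0,0,0,0,0,0,0,0,0,0,0,0,0,0,0,0,0,0,0,0,0,0,0,0], gripper=0.025, newtons=45)

```text
clock: 27.98
eef_pos: [535.1, 117.3, 33.5]
tcp_rot: [3.142, -0.002, 0.198]
contact_force: [0.2, -0.3, 6.5]
opening: 0.556
```

servo_tool(series=[0,0,0.01,0,0,0,0.018,0,0,0,0.024,0,0,0,0.024,0,0,0,0.018,0,0,0,0.011,0,0,0,0.005,0,0,0,0,0])

```text
clock: 28.65
eef_pos: [534.8, 117.3, 143.4]
tcp_rot: [-3.142, -0.002, 0.199]
contact_force: [-0.2, 0.5, -2.8]
opening: 0.557
```

servo_tool(series=[0.0003,-0.006,0,0,0.0006,-0.012,0,0,0.0008,-0.018,0,0,0.0011,-0.024,0,0,0.0013,-0.028,0,0,0.0013,-0.028,0,0,0.0012,-0.026,0,0,0.001,-0.022,0,0])

```text
clock: 29.32
eef_pos: [540.8, -49.5, 141.0]
tcp_rot: [-3.141, 0.002, 0.198]
contact_force: [0.1, -0.0, -1.5]
opening: 0.557
```

servo_tool(series=[0.0007,-0.016,0,-0.2,0.0006,-0.012,0,-0.2,0.0004,-0.008,0,-0.2,0.0002,-0.005,0,-0.2,0.0001,-0.003,0,-0.2,0.0001,-0.002,0,-0.2,0,-0.001,0,-0.2,0,0,0,-0.2])

```text
clock: 29.98
eef_pos: [544.1, -93.4, 142.3]
tcp_rot: [-3.142, -0.0, 0.171]
contact_force: [0.1, 0.6, -2.7]
opening: 0.558
```

servo_tool(series=[0,0,0,0,0,0,0,0])

```text
clock: 30.15
eef_pos: [544.0, -93.4, 142.3]
tcp_rot: [-3.142, 0.0, 0.171]
contact_force: [0.3, 0.2, -2.0]
opening: 0.552
```

servo_tool(series=[0.0005,0,-0.008,0,0,0,-0.015,0,0,0,-0.018,0,0,0,-0.018,0,0,0,-0.014,0,0,0,-0.009,0,0,0,-0.005,0,0,0,-0.001,0])

```text
clock: 30.82
eef_pos: [544.0, -93.7, 53.3]
tcp_rot: [-3.141, 0.001, 0.171]
contact_force: [-0.5, 0.1, -1.6]
opening: 0.554
```

servo_tool(series=[0,0,0,0,0,0,-0.001,0,0,0,-0.001,0,0,0,-0.001,0,0,0,0,0,0,0,0,0])

```text
clock: 31.32
eef_pos: [544.6, -93.9, 51.5]
tcp_rot: [3.141, -0.0, 0.17]
contact_force: [0.0, -0.2, -1.1]
opening: 0.56
```

servo_tool(series=[0,0,-0.0005,0,0,0,0,0,0,0,0,0])

```text
clock: 31.57
eef_pos: [544.6, -93.9, 51.5]
tcp_rot: [3.141, -0.0, 0.171]
contact_force: [-2.7, -0.2, 5.8]
opening: 0.56
```

Contact; release, rise, move clear (toward +y), and look.

servo_tool(series=[0,0,0,0,0,0,0,0,0,0,0,0,0,0,0,0,0,0,0,0,0,0,0,0], gripper=0.0854)

```text
clock: 32.07
eef_pos: [544.5, -93.8, 50.7]
tcp_rot: [-3.142, 0.0, 0.171]
contact_force: [0.3, -0.2, 0.6]
opening: 0.996
```

servo_tool(series=[0,0,0.006,0,0,0,0.013,0,0,0,0.022,0,0,0,0.03,0,0,0,0.03,0,0,0,0.024,0,0,0,0.016,0,0,0,0.008,0])

```text
clock: 32.73
eef_pos: [545.6, -94.1, 202.8]
tcp_rot: [3.14, -0.004, 0.17]
contact_force: [-0.0, 0.8, -0.1]
opening: 1.0
```

servo_tool(series=[0,0.01,0,0,0,0.02,0,0,0,0.03,0,0,0,0.03,0,0,0,0.03,0,0,0,0.03,0,0,0,0.02,0,0,0,0.01,0,0])

```text
clock: 33.4
eef_pos: [543.3, 88.9, 198.3]
tcp_rot: [-3.141, 0.002, 0.172]
contact_force: [0.3, -0.3, 0.3]
opening: 1.0
```

servo_tool(series=[0,0,0,0,0,0,0,0,0,0,0,0])

```text
clock: 33.65
eef_pos: [544.2, 85.3, 199.3]
tcp_rot: [3.141, 0.001, 0.17]
contact_force: [0.2, -0.8, 0.0]
opening: 1.002
```

```bash
python3 - <<'E'
from h import *
s=sense();print(s['clock'],s['eef_pos'],s['contact_force'],s['opening'])
m=np.zeros((480,800,3),np.uint8)
for n,b,x in(('scene',(180,210,330,390,2.6),0),('side',(230,80,320,220,3.3),400)):
    im=grab_frame(n);t=np.radians(9.8)
    for y,h in((117,66),(39,78),(-39,92),(-117,52)):
        u=proj(n,[[564.5-y*np.sin(t),-209+y*np.cos(t),30+h]])[0];im[int(round(u[1])),int(round(u[0]))]=(255,0,255)
    o=crop(im,*b);m[:o.shape[0],x:x+o.shape[1]]=o
cv2.imwrite('pics/m5.png',m)
E
```

```text
33.65 [544.20194457  85.28149875 199.25041603] [ 0.23381567 -0.7782302   0.03466508] 1.0023627257665586
```

View pics/m5.png

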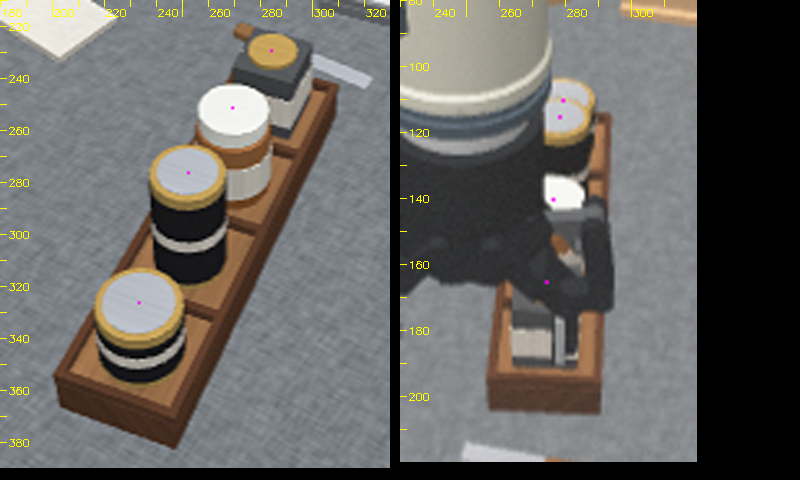

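The scene view shows all four upright, with the expected bay-centre marks on the lid centres: caddy (282,229), jar (268,252), tall tin (252,277) and squat tin (233,327). The arm is clear of the pieces.

```bash
python3 -c "
from rig import *
print(sense()['clock']); print(sign_off())"
```

```text
33.75
the job is handed in; nothing more can be done
None
```

I moved all four preserves to the display rack in reverse order and handed the job in at 33.75 s of the 106 s allowed. From the robot's left, the row now reads caddy, jar, tall tin, squat tin. Each piece was lowered until the wrist sensed floor contact of about 5–10 N, then released.

The last scene picture showed every piece upright, with its lid within about 2 mm of the bay centre I had estimated. The open gripper was clear of everything. The side picture agreed where it could see, but the arm partly hid the caddy and jar. While measuring, the wrist view put the display rack about 2 mm along the row from where the scene and side cameras had, so I shifted the targets about 1 mm. No check failed; `sign_off()` gave no verdict.

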